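# Tuck the hatch flap of a document case under its lip

### The arm

A 6-joint arm with a two-finger parallel gripper is mounted at the origin on the work surface. World frame = base frame: x ahead of the robot, y to its left, z up, the work surface at z = 0. Lengths are in m, angles in rad, forces in N, time in s.
With the tool pointing down it reaches from about 0.3 to 0.775 m from the base axis. Payload 14.6 kg.
Tool frame: the origin (TCP) lies midway between the tips of the shut fingers; the grasp point (between the pads) lies 19 mm behind it (grasp_offset is the distance from the TCP to the grasp point, in m); z points along the fingers, y is the line along which they close (so a half turn about z gives the same grasp; the last joint's range is limited). The gripper opens to 94 mm and grips with 3 to 60 N. Pads are 16 mm wide; open, the fingers measure 119 mm over their backs; the gripper's body (75 mm by 177 mm) begins 78 mm behind the grasp point.
Start: joints at [-1.203, 0.3, 1.521, -0, 1.321, -0.067], TCP at [0.232, -0.499, 0.205] pointing down, gripper open.
Joint ranges: [-3.03, 3.03], [-0.79, 2.21], [0.23, 2.52], [-1.04, 4.18], [0, 3.07], [-2.55, 2.55]. Speed limits (rad/s): [2.22, 2.22, 2.57, 3.14, 3.14, 3.14].

### API

Orientations are given as [roll, pitch, yaw] about the fixed x, y, z axes, in that order (R = Rz(yaw) Ry(pitch) Rx(roll)).
In Python, from station import * gives the robot as it stands. The module is installed in compiled form; this text tells all that it offers.
- The arm moves only by the tool send_rows, never from a script. Its argument "rows" is a list of rows, each an object of numbers: "dx", "dy", "dz": the shift along the tool's x, y, z in mm; "roll": the turn about the tool's z in degrees; "jaw": the closure, from -1 (fully open) to 1 (shut). In form: [{"dx": .., "dy": .., "dz": .., "roll": .., "jaw": ..}, ...]. A call has 1 to 12 rows; each row shifts and turns the commanded pose from where the row before left it, along the tool's axes as they then stand; what a row does not reach is not made up. A row lasts 1/12 s, in which the tool goes at most 41.7 mm and 7.16 degrees, less where a joint would pass 70% of its speed; a pose out of reach is approached as far as the arm can. A call is refused whole if a number of a shift passes 41.7 or a number of a turn 7.16, either way. A call with a gripper value outside its range is refused whole. The fingers move at their own pace and stop on an object; "force" is the grip in N (left out, the last holds). Time passes only in rows, so rows that do not move let the fingers close. It gives the time, the measured TCP pose, the force, the opening and the grip force at its end, in the units of the state.
- get_obs(): the state, without advancing time (a new reading comes with each control period).
- camera(name): name is "scene" or "top" or "wrist"; returns a dict with "frame" (420x560x3 uint8, red, green, blue), "z_map" (420x560 float32, m along the optical axis (not along the pixel's ray), 0 where there is no reading), "camera_matrix" (3x3 intrinsics, pixels), "D" ([k1, k2, p1, p2, k3] as OpenCV has them; the pictures are not rectified), "rvec" (rotation vector, rad) and "tvec" (3), from world to camera coordinates, as OpenCV has them. Camera axes: x right, y down, z forward; pixel columns grow to the right and rows downward; lengths in m; the calibration is good to about 2 mm. A picture is of the moment at which its call begins.
- hand_in(): hands the job in; it is judged then, once.
The state is a dict: "time_s": time; "qpos": joint angles; "joint_vel": joint speeds; "tau": joint torques, N m; "ee_pos": TCP position; "eef_rot": TCP orientation; "force": force on the tool from outside, world axes, zero at the start; "moment": the same for the moment, N m; "grip_width": finger opening in m; "grip_force": force on a finger pad.
Only numpy, scipy, OpenCV 4.12 (cv2) and the standard library are available. Lean on these libraries where they do the work, as an engineer would, in place of code of your own. Each camera call takes 0.05 s, during which the arm holds its last target. There are 200 camera calls.

### The job

Close the hatch of the grey document case: push the sprung flap over with your fingertips until it lies flat on the case, then, while pressing it down, push it along so that its free edge goes fully home beneath the steel retaining lip and stays shut when you let go. Pick nothing up, do not shove the case along, leave everything else where it is, and finish clear of it all.

Things in the scene. Friction and masses are not known exactly. Their poses are not given: they have to be found in the camera images.
- case: Grey plastic document case full of paper, 230 (its x) x 320 (its y) x 50 mm high, about 3 kg, loose on the table; origin at the centre of its underside, z up. Its x axis points from the flap's hinge to the lip: away from the robot within about 0.5 rad. The flap covers a paper-filled hatch, 74 x 110 mm, in its top. A black carry handle sticks out 30 mm on its +y side.
- flap (a joint): Flap angle about its hinge, rad: 0 = flat over the hatch, free edge towards the lip; 1.57 = upright; starts at 1.45 to 1.95 (over 1.57 it leans away from the lip). A spring (0.08 N m/rad, at rest at 1.7, friction 0.03 N m) lifts it when let go untucked; holding it flat takes 2.5 N at 55 mm from the hinge. Tucked and let go, it rises to about 0.05 and bears on the lip's underside.
- flap_slide (a joint): How far the hinge pin has slid along its slots towards the lip (case +x), m: 0 to 0.022, starting at 0 to 0.003. Friction about 4.5 N; it stays where it is left. The flat flap's edge reaches the lip at 0.008 and is fully under it (14 mm of overlap) at 0.022. If the flap is folded with this past 0.008, its edge lands on top of the lip.
- hinge (a point): Point on the case: middle of the hinge pin's axis when flap_slide is 0; at case x = -55 mm, y = 0, 56 mm above the table. Axes are those of the case; the hinge axis runs along y. Steel slot brackets, 6 mm thick and 13 mm above the case's top, stand either side at y = +-74 mm.
- flap_edge (a point): Middle of the flap's free edge, 100 mm from the hinge axis. The flap is a grey plate 100 mm long, 130 mm wide and 4 mm thick; flat, its top face is level with the hinge axis, 6 mm above the case's top. Axes turn with the flap: x along it from the hinge to the edge, z out of its outer (top) face.
- ridge (a point): On the flap's outer face, foot of the push ridge's hinge-side wall, 72 mm from the hinge axis. The ridge is 8 mm thick (72 to 80 mm from the hinge), 8 mm high and 90 mm wide across the flap: fingertips pressing behind it can push the flap along. Axes as flap_edge.
- lip_edge (a point): Middle of the lower edge of the retaining lip, on the side facing the hinge: 108 mm in x from point hinge, 12 mm above the case's top. The lip is a fixed steel strip 27 mm deep (along x), 120 mm wide, 4 mm thick, its underside 12 mm above the case's top, open towards the hinge, with a wall closing its far side.
- tape: Cardboard-brown tape roll, 72 mm across, 20 mm high, lying on the case beside the flap; origin under its centre. Leave alone.
- stamp: Wooden rubber stamp, 36 mm across, 50 mm high, standing on the case on the other side of the flap; origin under its centre. Leave alone.
- stapler: Black stapler, 130 x 34 x 53 mm, on the table; origin under its centre. Leave alone.
- glue: White glue bottle, 44 mm across, 110 mm tall, standing on the table; origin under its centre. Leave alone.
- mug: White mug, 76 mm across, 90 mm tall, standing beyond the case; origin under its centre. Leave alone.
- staples: Small carton of staples, 50 x 90 x 28 mm, on the table; origin under its centre. Leave alone.
- screwdriver: Screwdriver, 180 mm long, lying beyond the case. Leave alone.

How it is judged:
On the way, in this order (a step that is already met when the one before it is completed fails the run):
1. the flap is folded down over the hatch (value of joint flap below 0.3 rad), for 0.05 s.
2. its edge is under the lip (value of joint flap_slide above 0.015 m and value of joint flap below 0.11 rad), for 0.2 s.
At the end, for the whole second after the job is handed in: The flap is tucked: slid at least 15 mm along its slots (7 mm or more of it under the lip) and held below 0.11 rad by the lip alone, at rest, with the case within 30 mm of where it stood (all of step 2 and velocity of joint flap below 0.1 rad/s and linear speed of case below 0.02 m/s and distance of case from where it was at the start of the episode below 0.03 m); the robot touches nothing.
It fails at once if the case is lifted, tipped or shoved more than 30 mm (distance of case from where it was at the start of the episode above 0.03 m or height (world z) of case above 0.012 m or angle between case's own z axis and vertical above 0.1 rad).
It fails at once if another thing is lifted, knocked over or moved from its place (by more than 40 mm) (distance of any of tape, stamp, stapler, glue, mug, staples, screwdriver from where it was at the start of the episode above 0.04 m or angle between any of tape, stamp, stapler, glue, mug, staples's own z axis and vertical above 0.5 rad).
It also fails if it takes over 42 s, if anything falls off the work surface, if the arm or the gripper's body presses on something with over 40 N, if the wrist force passes 120 N, or if a joint passes its speed limit or range.

## Working session

There is one attempt and no reset: what is moved stays moved. The work goes in short steps, Python scripts to look and compute and a tool call to move; the robot and the scene stay as the last step left them, time stands still between calls to the robot, and variables do not carry over. Pictures are saved under pics/ and viewed, at most 10 in all, crops included, and the job is handed in when it is done.

Besides the shell and the picture viewer there is one more tool, called after "Call:" as a command line: name --argument value ..., lists and objects as JSON in quotes. send_rows: Moves the arm, as the interface text tells. Its arguments: {"type":"object","properties":{"rows":{"type":"array"},"force":{"type":"number"}},"required":["rows"]}

```bash
mkdir -p pics; cat > h.py <<'E'
from station import *
import numpy as np, cv2
def world(c,pts=None):
    """world xyz map from z_map"""
    h,w=c["z_map"].shape
    u,v=np.meshgrid(np.arange(w),np.arange(h))
    p=np.stack([u,v],-1).reshape(-1,1,2).astype(np.float64)
    n=cv2.undistortPoints(p,c["camera_matrix"],np.array(c["D"])).reshape(h,w,2)
    z=c["z_map"][...,None]
    P=np.concatenate([n*z,z],-1)
    R=cv2.Rodrigues(np.array(c["rvec"]))[0]
    W=(P-np.array(c["tvec"]).reshape(3))@R
    W[c["z_map"]==0]=np.nan
    return W
E
python3 - <<'E'
from h import *
o=get_obs();print(o["time_s"],o["ee_pos"],o["eef_rot"],o["force"],o["grip_width"])
for n in("top","scene"):
    c=camera(n); np.savez(n+".npz",W=world(c),f=c["frame"]); 
    cv2.imwrite(f"pics/{n}.png",cv2.resize(c["frame"][...,::-1],(800,600)))
E
```

```text
0.0 [ 0.23158567 -0.49856909  0.20487157] [-3.14042731e+00 -1.00959871e-04  4.34786775e-01] [-0.83013201 -0.28242653  0.45103019] 0.09415459266262809
```

View pics/top.png

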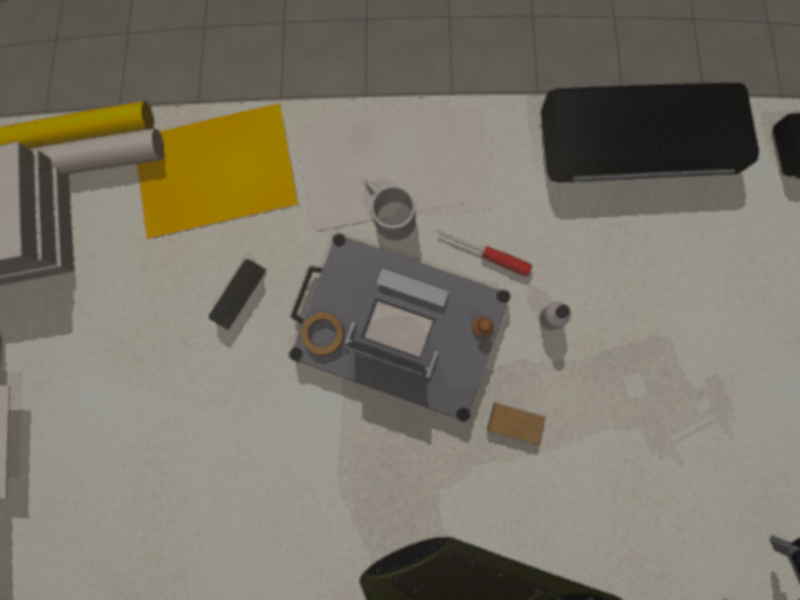

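View pics/scene.png

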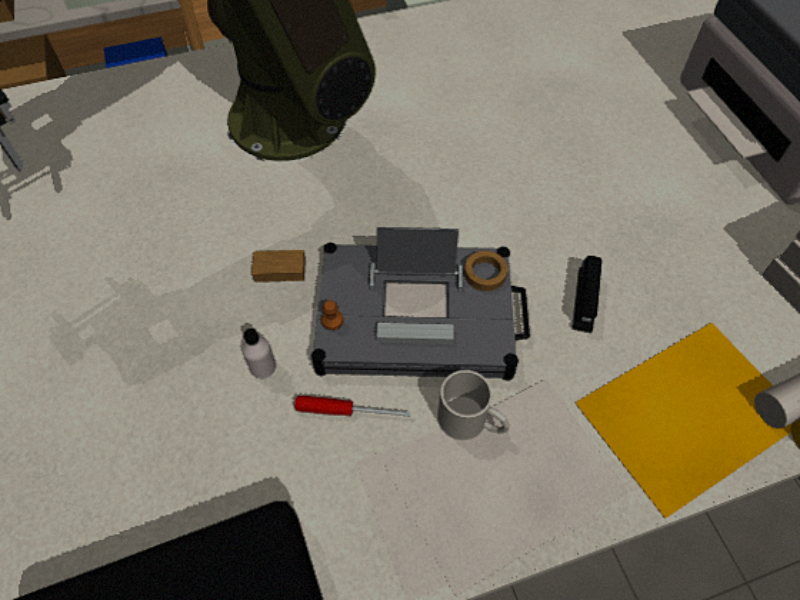

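The top view (800×600) shows the case centred near (400,325), with black corner caps at (338,240), (503,296), (295,354) and (463,414). The lip is at (412,289), the hatch at (400,328), and the flap leans towards the robot at (395,370). The tape is at (322,333) and the stamp at (484,326). The scene view shows the same layout.

```bash
python3 - <<'E'
from h import *
for n in("top","scene"):
    d=np.load(n+".npz");W=d["W"];f=d["f"]
    z=W[...,2]
    roi=(np.hypot(W[...,0]-.5,W[...,1])<.35)
    m=(roi&(z>.042)&(z<.058)).astype(np.uint8)
    m=cv2.morphologyEx(m,cv2.MORPH_OPEN,np.ones((3,3)))
    k,l,s,ce=cv2.connectedComponentsWithStats(m)
    i=1+np.argmax(s[1:,4]); P=W[l==i]
    r=cv2.minAreaRect((P[:,:2]*1000).astype(np.float32)); print(n,"top rect",r,np.nanmedian(P[:,2]))
    print(cv2.boxPoints(r).round(1).tolist())
    # lip: bright at z~.066
    g=f.astype(int)
    m=(roi&(z>.060)&(z<.072)&(g.min(-1)>110)).astype(np.uint8)
    k,l,s,ce=cv2.connectedComponentsWithStats(m);i=1+np.argmax(s[1:,4])
    P=W[l==i];print(" lip",s[i],cv2.minAreaRect((P[:,:2]*1000).astype(np.float32)),np.median(P[:,2]))
    # hatch
    m=(roi&(z>.03)&(z<.056)&(g.min(-1)>110)).astype(np.uint8)
    k,l,s,ce=cv2.connectedComponentsWithStats(m);i=1+np.argmax(s[1:,4])
    P=W[l==i];print(" hatch",s[i],cv2.minAreaRect((P[:,:2]*1000).astype(np.float32)),np.median(P[:,2]))
    # flap
    m=(roi&(z>.080)&(z<.2)&(g.max(-1)<100)).astype(np.uint8)
    k,l,s,ce=cv2.connectedComponentsWithStats(m)
    for i in range(1,k):
        if s[i,4]>100:
            P=W[l==i];c=P.mean(0);u,sv,v=np.linalg.svd(P-c,full_matrices=False)
            print(" flap?",s[i],c,P.min(0),P.max(0),"n",v[2],sv/np.sqrt(len(P)))
E
```

```text
top top rect ((553.5344848632812, 95.66378784179688), (325.6429138183594, 235.47030639648438), 69.66161346435547) 0.050418806083651145
[[386.5, -16.100000381469727], [607.2999877929688, -97.9000015258789], [720.5, 207.39999389648438], [499.70001220703125, 289.29998779296875]]
 lip [264 188  49  26 530] ((616.425048828125, 71.9950180053711), (119.09253692626953, 27.117435455322266), 69.74784851074219) 0.06653940723932927
 hatch [ 256  212   46   37 1048] ((548.2125854492188, 96.93544006347656), (98.8516845703125, 64.77741241455078), 69.58940124511719) 0.04454305374680803
 flap? [239 239  58  24 450] [0.4927594  0.1171813  0.13069913] [0.46621263 0.05507907 0.08038922] [0.52315696 0.17946201 0.15942054] n [-0.91913113  0.33808253 -0.20223296] [0.03547602 0.02264335 0.00361926]
scene top rect ((554.7279052734375, 95.7273178100586), (324.0302734375, 236.25025939941406), 70.01542663574219) 0.049397538095554
[[388.29998779296875, -16.200000762939453], [610.4000244140625, -96.9000015258789], [721.0999755859375, 207.60000610351562], [499.1000061035156, 288.3999938964844]]
 lip [264 226  53  
[... 220 characters left out ...]
.34588623046875), 69.60504913330078) 0.04359466641634455
 flap? [205  57  57  31 456] [0.21588786 0.07523025 0.18159095] [ 0.1850785  -0.0020279   0.15061716] [0.23779061 0.14322999 0.19992754] n [ 0.9534175   0.294084   -0.06715408] [0.03394752 0.01274938 0.00711533]
 flap? [ 263  159   58   27 1407] [0.49709879 0.11701556 0.119888  ] [0.4687167  0.0541242  0.08012183] [0.52619574 0.18011013 0.15858703] n [-0.92519762  0.34192748 -0.16460546] [0.03743318 0.02263676 0.00144033]
 flap? [171 230  12  12 105] [ 0.57152925 -0.16966086  0.105658  ] [ 0.55708282 -0.18181357  0.08102147] [ 0.58001147 -0.15896099  0.11275865] n [-0.76824286  0.07780809 -0.63541232] [0.00679039 0.00567808 0.00525025]
```

Call:
send_rows --rows '[{"roll": 6.5,"jaw": 1},{"roll": 6.5,"jaw": 1},{"roll": 6.5,"jaw": 1},{"roll": 6.5,"jaw": 1},{"roll": 6.5,"jaw": 1},{"roll": 6.5,"jaw": 1},{"roll": 6.2,"jaw": 1},{"jaw": 1},{"jaw": 1},{"jaw": 1}]' --force 30

```text
invalid input at $.rows[0]: expected keys dx, dy, dz, roll, jaw
```

```bash
cat >> h.py <<'E'
from scipy.spatial.transform import Rotation as Ro
C=np.array([.554,.0957]);YAW=np.deg2rad(-20.3)
EX=np.array([np.cos(YAW),np.sin(YAW)]);EY=np.array([-EX[1],EX[0]])
def show():
    o=get_obs();p=np.array(o["ee_pos"]);d=p[:2]-C
    F=np.array(o["force"])
    print("t %.2f case x %.1f y %.1f z %.1f mm  Fx %.1f Fy %.1f Fz %.1f  yaw err deg %.1f  width %.3f"%(o["time_s"],1e3*d@EX,1e3*d@EY,1e3*p[2],F[:2]@EX,F[:2]@EY,F[2],np.rad2deg(o["eef_rot"][2]-YAW),o["grip_width"]),np.round(o["eef_rot"],3),np.round(o["qpos"],2))
    return o
def tool(x,y,z):
    """tool-frame shift (mm) to case-frame target (mm)"""
    o=get_obs();t=np.append(C+(x*EX+y*EY)/1e3,z/1e3)
    return (Ro.from_euler("xyz",o["eef_rot"]).inv().apply(t-o["ee_pos"])*1e3).round(1)
E
python3 -c "
from h import *
show();print(tool(-100,0,205))"
```

```text
t 0.10 case x -96.2 y -669.2 z 205.0 mm  Fx -0.4 Fy 0.4 Fz 0.9  yaw err deg 45.2  width 0.094 [-3.141 -0.     0.435] [-1.2   0.3   1.52  0.    1.32 -0.07]
[ 472.3 -474.1    0.5]
```

Call:
send_rows --rows '[{"dx": 0,"dy": 0,"dz": 0,"roll": 6.5,"jaw": 1},{"dx": 0,"dy": 0,"dz": 0,"roll": 6.5,"jaw": 1},{"dx": 0,"dy": 0,"dz": 0,"roll": 6.5,"jaw": 1},{"dx": 0,"dy": 0,"dz": 0,"roll": 6.5,"jaw": 1},{"dx": 0,"dy": 0,"dz": 0,"roll": 6.5,"jaw": 1},{"dx": 0,"dy": 0,"dz": 0,"roll": 6.5,"jaw": 1},{"dx": 0,"dy": 0,"dz": 0,"roll": 6.2,"jaw": 1},{"dx": 0,"dy": 0,"dz": 0,"roll": 0,"jaw": 1}]' --force 30

```text
time_s: 0.77
ee_pos: [0.2316, -0.4987, 0.2051]
eef_rot: [-3.141, 0.0, -0.359]
force: [-0.3, 0.4, -0.8]
grip_width: 0.0443
grip_force: 0.0
```

Call:
send_rows --rows '[{"dx": 0,"dy": -33,"dz": 0,"roll": 0,"jaw": 1},{"dx": 0,"dy": -33,"dz": 0,"roll": 0,"jaw": 1},{"dx": 0,"dy": -33,"dz": 0,"roll": 0,"jaw": 1},{"dx": 0,"dy": -33,"dz": 0,"roll": 0,"jaw": 1},{"dx": 0,"dy": -33,"dz": 0,"roll": 0,"jaw": 1},{"dx": 0,"dy": -33,"dz": 0,"roll": 0,"jaw": 1},{"dx": 0,"dy": -33,"dz": 0,"roll": 0,"jaw": 1},{"dx": 0,"dy": -33,"dz": 0,"roll": 0,"jaw": 1},{"dx": 0,"dy": -33,"dz": 0,"roll": 0,"jaw": 1},{"dx": 0,"dy": -33,"dz": 0,"roll": 0,"jaw": 1},{"dx": 0,"dy": 0,"dz": 0,"roll": 0,"jaw": 1}]'

```text
time_s: 1.68
ee_pos: [0.3471, -0.1856, 0.2055]
eef_rot: [-3.141, -0.0, -0.346]
force: [-1.1, -0.4, 0.8]
grip_width: 0.0003
grip_force: 0.0
```

```bash
python3 -c "
from h import *
show();print(tool(-100,0,205))"
```

```text
t 1.68 case x -96.5 y -335.6 z 205.5 mm  Fx -0.9 Fy -0.8 Fz 0.8  yaw err deg 0.5  width 0.000 [-3.141 -0.    -0.346] [-0.58 -0.06  1.92  0.    1.28  1.33]
[  -0.9 -335.6    0.7]
```

Call:
send_rows --rows '[{"dx": 0,"dy": -33,"dz": 0,"roll": 0.5,"jaw": 1},{"dx": 0,"dy": -33,"dz": 0,"roll": 0,"jaw": 1},{"dx": 0,"dy": -33,"dz": 0,"roll": 0,"jaw": 1},{"dx": 0,"dy": -33,"dz": 0,"roll": 0,"jaw": 1},{"dx": 0,"dy": -33,"dz": 0,"roll": 0,"jaw": 1},{"dx": 0,"dy": -33,"dz": 0,"roll": 0,"jaw": 1},{"dx": 0,"dy": -33,"dz": 0,"roll": 0,"jaw": 1},{"dx": 0,"dy": -33,"dz": 0,"roll": 0,"jaw": 1},{"dx": 0,"dy": -33,"dz": 0,"roll": 0,"jaw": 1},{"dx": -7,"dy": -33,"dz": 0,"roll": 0,"jaw": 1},{"dx": 0,"dy": -6,"dz": 0,"roll": 0,"jaw": 1},{"dx": 0,"dy": 0,"dz": 0,"roll": 0,"jaw": 1}]'

```text
time_s: 2.68
ee_pos: [0.4586, 0.1285, 0.205]
eef_rot: [3.141, 0.001, -0.357]
force: [-0.1, -0.5, -0.2]
grip_width: 0.0007
grip_force: 0.0
```

```bash
python3 -c "
from h import *
show();print(tool(-103,0,113))
c=camera('wrist');W=world(c);z=W[...,2]
cv2.imwrite('pics/w1.png',c['frame'][...,::-1])
"
```

```text
t 2.68 case x -100.8 y -2.3 z 205.0 mm  Fx 0.1 Fy -0.5 Fz -0.2  yaw err deg -0.2  width 0.001 [ 3.141e+00  1.000e-03 -3.570e-01] [ 0.2   0.14  1.72 -0.    1.28  2.12]
[-2.1 -2.3 92. ]
```

View pics/w1.png

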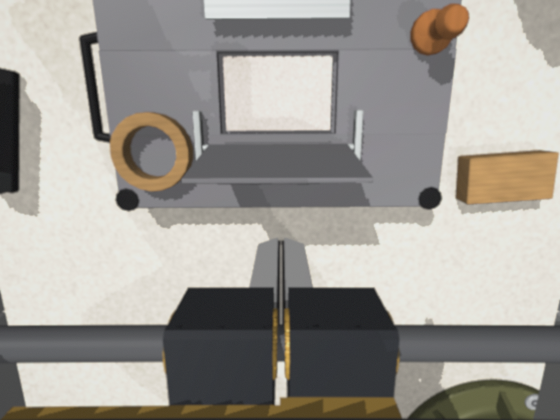

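The wrist view shows the flap's upper edge at row 180, with the fingers centred on it at column 281 and free space behind it. Next I lower the fingertips behind the flap.

Call:
send_rows --rows '[{"dx": -3,"dy": -2,"dz": 20,"roll": 0,"jaw": 1},{"dx": 0,"dy": 0,"dz": 25,"roll": 0,"jaw": 1},{"dx": 0,"dy": 0,"dz": 25,"roll": 0,"jaw": 1},{"dx": 0,"dy": 0,"dz": 22,"roll": 0,"jaw": 1},{"dx": 0,"dy": 0,"dz": 0,"roll": 0,"jaw": 1}]'

```text
time_s: 3.15
ee_pos: [0.4545, 0.1284, 0.11]
eef_rot: [3.138, 0.005, -0.363]
force: [-0.9, -0.5, -0.9]
grip_width: 0.0005
grip_force: 0.0
```

Call:
send_rows --rows '[{"dx": 8,"dy": 0,"dz": 0,"roll": 0,"jaw": 1},{"dx": 8,"dy": 0,"dz": 0,"roll": 0,"jaw": 1},{"dx": 8,"dy": 0,"dz": 0,"roll": 0,"jaw": 1},{"dx": 8,"dy": 0,"dz": 0,"roll": 0,"jaw": 1},{"dx": 8,"dy": 0,"dz": 0,"roll": 0,"jaw": 1},{"dx": 8,"dy": 0,"dz": 0,"roll": 0,"jaw": 1},{"dx": 7,"dy": 0,"dz": 1,"roll": 0,"jaw": 1},{"dx": 0,"dy": 0,"dz": 0,"roll": 0,"jaw": 1}]'

```text
time_s: 3.82
ee_pos: [0.5089, 0.1103, 0.1122]
eef_rot: [3.142, -0.0, -0.363]
force: [-0.4, 0.1, -1.0]
grip_width: 0.0005
grip_force: 0.0
```

```bash
python3 -c "
from h import *
show();print(tool(-34,0,106))"
```

```text
t 3.82 case x -47.4 y -1.9 z 112.2 mm  Fx -0.4 Fy -0.0 Fz -1.0  yaw err deg -0.5  width 0.001 [ 3.142 -0.    -0.363] [ 0.14  0.33  1.71 -0.    1.1   2.08]
[13.4 -2.   6.2]
```

Now the arc: from 75° down to almost flat.

Call:
send_rows --rows '[{"dx": 7,"dy": -2,"dz": 3,"roll": 0.5,"jaw": 1},{"dx": 7,"dy": 0,"dz": 4,"roll": 0,"jaw": 1},{"dx": 6,"dy": 0,"dz": 4,"roll": 0,"jaw": 1},{"dx": 5,"dy": 0,"dz": 5,"roll": 0,"jaw": 1},{"dx": 5,"dy": 0,"dz": 6,"roll": 0,"jaw": 1},{"dx": 4,"dy": 0,"dz": 6,"roll": 0,"jaw": 1},{"dx": 3,"dy": 0,"dz": 7,"roll": 0,"jaw": 1},{"dx": 3,"dy": 0,"dz": 7,"roll": 0,"jaw": 1},{"dx": 0,"dy": 0,"dz": 0,"roll": 0,"jaw": 1}]'

```text
time_s: 4.57
ee_pos: [0.5455, 0.0979, 0.0687]
eef_rot: [3.141, 0.002, -0.372]
force: [0.7, 0.3, 0.9]
grip_width: 0.0
grip_force: 0.4
```

```bash
python3 -c "
from h import *
show();print(tool(-5,0,58))
c=camera('wrist')
cv2.imwrite('pics/w2.png',c['frame'][...,::-1])
"
```

```text
t 4.57 case x -8.7 y -0.8 z 68.7 mm  Fx 0.5 Fy 0.6 Fz 0.9  yaw err deg -1.0  width 0.000 [ 3.141e+00  2.000e-03 -3.720e-01] [ 0.11  0.46  1.64 -0.    1.04  2.05]
[ 3.7 -0.9 10.7]
```

View pics/w2.png

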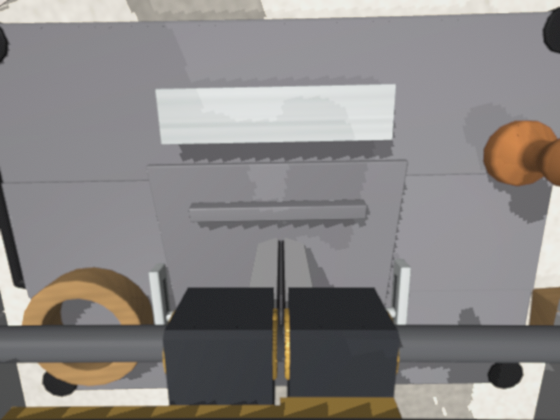

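The wrist view shows the flap nearly down. Its edge is at row 162, short of the lip edge at row 143, and the ridge at row 212 is just ahead of the fingertips at row 242. I continue down to flat and press lightly.

Call:
send_rows --rows '[{"dx": 2,"dy": 0,"dz": 5,"roll": -1,"jaw": 1},{"dx": 1,"dy": 0,"dz": 5,"roll": 0,"jaw": 1},{"dx": 0,"dy": 0,"dz": 3,"roll": 0,"jaw": 1},{"dx": 0,"dy": 0,"dz": 1,"roll": 0,"jaw": 1},{"dx": 0,"dy": 0,"dz": 0,"roll": 0,"jaw": 1}]'

```text
time_s: 5.03
ee_pos: [0.5487, 0.0972, 0.0564]
eef_rot: [-3.142, -0.0, -0.354]
force: [1.4, -0.5, 1.5]
grip_width: 0.0006
grip_force: 0.6
```

```bash
cat > look.py <<'E'
from h import *
show()
c=camera('scene');W=world(c);g=c['frame'].astype(int)
d=(W[...,:2]-C);x=d@EX*1e3;y=d@EY*1e3;z=W[...,2]*1e3
# surface height over the case, by strips of x, within the flap's width
for y0,y1 in((-60,-25),(25,60)):
    print([(a,round(float(np.nanmedian(z[(x>a)&(x<a+6)&(y>y0)&(y<y1)&(z<100)])),1)) for a in range(-62,90,6) if ((x>a)&(x<a+6)&(y>y0)&(y<y1)&(z<100)).sum()>3])
E
python3 look.py
```

```text
t 5.03 case x -5.5 y -0.4 z 56.4 mm  Fx 1.5 Fy -0.0 Fz 1.5  yaw err deg 0.0  width 0.001 [-3.142 -0.    -0.354] [ 0.11  0.48  1.64 -0.    1.02  2.03]
[(-56, 59.3), (-50, 55.8), (-44, 55.2), (-38, 55.4), (-32, 55.4), (-26, 55.7), (-20, 55.6), (-14, 55.8), (-8, 56.1), (-2, 55.3), (4, 55.4), (10, 55.9), (16, 58.8), (22, 58.3), (28, 56.0), (34, 56.1), (40, 56.2), (46, 58.0), (52, 65.1), (58, 65.5), (64, 65.0), (70, 65.7), (76, 59.9), (82, 50.1), (88, 49.9)]
[(-56, 57.8), (-50, 55.8), (-44, 55.3), (-38, 55.8), (-32, 56.2), (-26, 56.1), (-20, 55.9), (-14, 55.8), (-8, 56.0), (-2, 55.7), (4, 55.7), (10, 55.8), (16, 61.7), (22, 58.6), (28, 55.9), (34, 55.5), (40, 55.6), (46, 56.5), (52, 65.1), (58, 64.8), (64, 65.8), (70, 66.3), (76, 59.8), (82, 50.0), (88, 49.5)]
```

The flap is flat, its top is at 56 mm, and the edge is short of the lip. Now I press a little and move up to the ridge.

Call:
send_rows --rows '[{"dx": 0,"dy": 0,"dz": 1,"roll": 0,"jaw": 1},{"dx": 3,"dy": 0,"dz": 0.5,"roll": 0,"jaw": 1},{"dx": 3,"dy": 0,"dz": 0,"roll": 0,"jaw": 1},{"dx": 3,"dy": 0,"dz": 0,"roll": 0,"jaw": 1},{"dx": 0,"dy": 0,"dz": 0,"roll": 0,"jaw": 1}]'

```text
time_s: 5.5
ee_pos: [0.5575, 0.094, 0.0557]
eef_rot: [-3.141, -0.001, -0.354]
force: [-1.1, -0.2, 9.1]
grip_width: 0.0005
grip_force: 4.6
```

```bash
python3 look.py|head -1
```

```text
t 5.50 case x 3.9 y -0.4 z 55.7 mm  Fx -1.0 Fy -0.6 Fz 9.1  yaw err deg 0.0  width 0.000 [-3.141e+00 -1.000e-03 -3.540e-01] [0.1  0.5  1.62 0.   1.02 2.03]
```

Call:
send_rows --rows '[{"dx": 3,"dy": 0,"dz": 0,"roll": 0,"jaw": 1},{"dx": 3,"dy": 0,"dz": 0,"roll": 0,"jaw": 1},{"dx": 3,"dy": 0,"dz": 0,"roll": 0,"jaw": 1},{"dx": 3,"dy": 0,"dz": 0,"roll": 0,"jaw": 1},{"dx": 3,"dy": 0,"dz": 0,"roll": 0,"jaw": 1},{"dx": 0,"dy": 0,"dz": 0,"roll": 0,"jaw": 1}]'

```text
time_s: 6.05
ee_pos: [0.5711, 0.089, 0.0556]
eef_rot: [-3.141, 0.001, -0.354]
force: [-4.9, 1.2, 9.6]
grip_width: 0.0005
grip_force: 5.1
```

```bash
python3 look.py
```

```text
t 6.05 case x 18.4 y -0.3 z 55.6 mm  Fx -5.0 Fy -0.6 Fz 9.6  yaw err deg 0.0  width 0.000 [-3.141e+00  1.000e-03 -3.540e-01] [0.09 0.52 1.58 0.   1.04 2.02]
[(-56, 49.5), (-50, 49.6), (-32, 55.4), (-26, 55.5), (-20, 55.7), (-14, 55.5), (-8, 55.3), (-2, 55.6), (4, 55.7), (10, 55.6), (16, 55.7), (22, 55.3), (28, 55.1), (34, 55.4), (40, 59.7), (46, 61.0), (52, 65.7), (58, 65.3), (64, 65.6), (70, 65.6), (76, 59.9), (82, 49.5), (88, 49.1)]
[(-56, 49.0), (-50, 49.9), (-32, 55.0), (-26, 55.7), (-20, 55.7), (-14, 55.1), (-8, 55.3), (-2, 55.3), (4, 55.5), (10, 55.5), (16, 54.9), (22, 56.0), (28, 55.8), (34, 56.0), (40, 61.5), (46, 60.9), (52, 64.9), (58, 65.7), (64, 65.2), (70, 65.4), (76, 58.1), (82, 49.4), (88, 50.2)]
```

```bash
python3 - <<'E'
from h import *
for n in('scene','top'):
    c=camera(n);W=world(c);d=W[...,:2]-C;x=d@EX*1e3;y=d@EY*1e3;z=W[...,2]*1e3
    m=(abs(y)<45)&(abs(y)>22)
    for a in range(30,52,2):
        s=m&(x>=a)&(x<a+2)&(z<100); print(n,a,s.sum(),np.percentile(z[s],[10,50,90]).round(1) if s.any() else '')
    s=m&(z>45)&(z<53)&(x>-70)&(x<-20); print('case top behind flap up to',np.sort(x[s])[-5:].round(1))
c=camera('wrist');cv2.imwrite('pics/w3.png',c['frame'][...,::-1])
E
```

```text
scene 30 12 [53.6 55.3 57.4]
scene 32 15 [53.5 55.4 56.9]
scene 34 6 [55.5 56.5 58.2]
scene 36 0 
scene 38 5 [61.4 62.2 62.6]
scene 40 14 [61.1 62.3 64.3]
scene 42 13 [61.2 64.4 64.9]
scene 44 19 [58.8 63.3 64.4]
scene 46 34 [57.2 60.9 63.3]
scene 48 4 [60.3 63.  65.3]
scene 50 0 
case top behind flap up to [-44.5 -43.3 -30.  -23.9 -23.4]
top 30 3 [54.3 57.2 58. ]
top 32 2 [55.6 57.  58.3]
top 34 1 [56.8 56.8 56.8]
top 36 1 [55.4 55.4 55.4]
top 38 1 [60.6 60.6 60.6]
top 40 1 [65.9 65.9 65.9]
top 42 1 [64.7 64.7 64.7]
top 44 0 
top 46 1 [61.2 61.2 61.2]
top 48 0 
top 50 0 
case top behind flap up to []
```

View pics/w3.png

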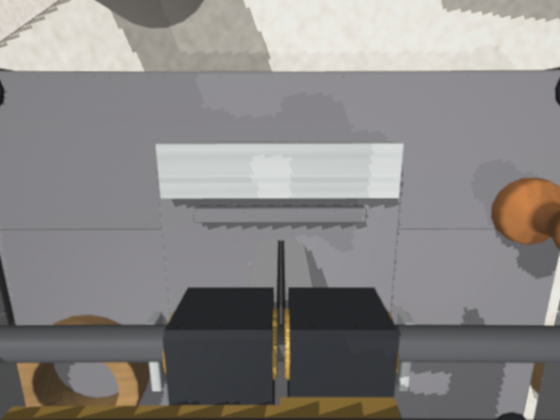

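The wrist view shows the flap's edge hidden under the lip (lip edge at row 198). The ridge is at rows 207–222, so about 6 mm is left, which puts the slide at about 21 mm. The flap is tucked, so I release by lifting straight up and then retreat.

Call:
send_rows --rows '[{"dx": 0,"dy": 0,"dz": -2,"roll": 0,"jaw": 1},{"dx": 0,"dy": 0,"dz": -4,"roll": 0,"jaw": 1},{"dx": 0,"dy": 0,"dz": -10,"roll": 0,"jaw": 1},{"dx": 0,"dy": 0,"dz": -25,"roll": 0,"jaw": 1},{"dx": 0,"dy": 0,"dz": -35,"roll": 0,"jaw": 1},{"dx": 0,"dy": 0,"dz": -35,"roll": 0,"jaw": 1},{"dx": 0,"dy": 0,"dz": -30,"roll": 0,"jaw": 1},{"dx": -30,"dy": 0,"dz": 0,"roll": 0,"jaw": 1},{"dx": -30,"dy": 0,"dz": 0,"roll": 0,"jaw": 1},{"dx": -30,"dy": 0,"dz": 0,"roll": 0,"jaw": 1},{"dx": -20,"dy": 0,"dz": 0,"roll": 0,"jaw": 1},{"dx": 0,"dy": 0,"dz": 0,"roll": 0,"jaw": 1}]'

```text
time_s: 7.25
ee_pos: [0.4656, 0.128, 0.197]
eef_rot: [-3.141, -0.0, -0.353]
force: [-0.2, -0.5, 0.2]
grip_width: -0.0001
grip_force: 0.0
```

```bash
python3 look.py; python3 - <<'E'
from h import *
c=camera('scene');cv2.imwrite('pics/end.png',c['frame'][120:300,180:400,::-1].repeat(3,0).repeat(3,1))
E
```

```text
t 7.25 case x -94.1 y -0.4 z 197.0 mm  Fx -0.0 Fy -0.5 Fz 0.2  yaw err deg 0.1  width -0.000 [-3.141 -0.    -0.353] [0.19 0.16 1.72 0.   1.27 2.12]
[(-62, 49.9), (-56, 49.7), (-50, 50.1), (-44, 50.4), (-38, 59.7), (-32, 58.1), (-26, 55.8), (-20, 56.9), (-14, 56.5), (-8, 57.2), (-2, 57.6), (4, 57.6), (10, 58.3), (16, 58.8), (22, 59.5), (28, 59.5), (34, 60.2), (40, 63.7), (46, 62.6), (52, 65.5), (58, 65.5), (64, 65.3), (70, 65.8), (76, 60.2), (82, 49.8), (88, 49.3)]
[(-62, 49.4), (-56, 49.3), (-50, 50.7), (-44, 52.1), (-38, 60.5), (-32, 57.8), (-26, 56.5), (-20, 57.1), (-14, 56.7), (-8, 57.8), (-2, 57.9), (4, 58.5), (10, 58.5), (16, 58.9), (22, 59.2), (28, 59.6), (34, 59.5), (40, 66.1), (46, 62.2), (52, 65.0), (58, 65.8), (64, 65.6), (70, 65.9), (76, 60.3), (82, 49.6), (88, 49.5)]
```

View pics/end.png

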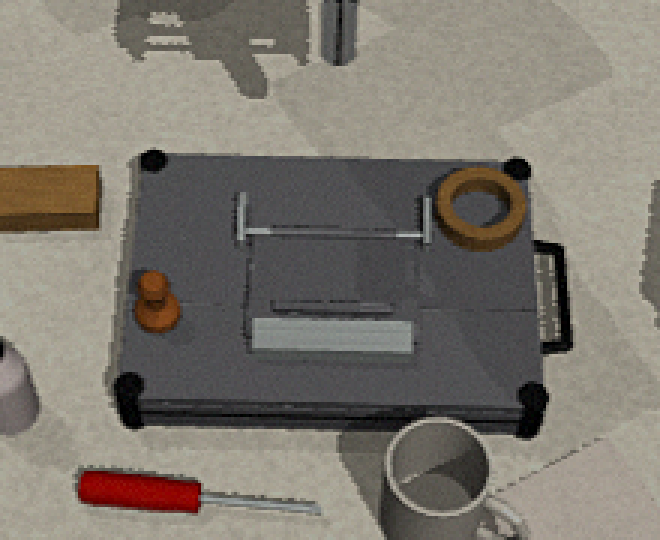

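The crop shows the flap held under the lip at (332,335), rising about 0.05 rad as expected, with its hinge pin slid forward. Everything else is in place and the gripper is clear at (338,30).

```bash
python3 -c "
from station import *
print(hand_in())"
```

```text
the job is handed in; nothing more can be done
None
```

The hatch is shut: the flap has slid about 21 mm and is held at about 0.05 rad by the lip alone, the case and the other things are where they were, the gripper is clear, and the job is handed in (no verdict was returned).

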